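Open the push-to-open reagent cabinet

TASK

Open the deeper of the two small reagent cabinets on the bench: press its door in near the free edge and let go so that its spring catch pops it ajar, then hook the door from behind and swing it wide open, about square to the cabinet. Let go of it there; leave the shallow cabinet shut and do not disturb the jar and the beaker.

Things in the scene. Friction and masses are not known exactly. Their poses are not given: they have to be found in the camera images.
- deep: The deeper of two white sheet-metal cabinets that stand side by side, 6 mm apart, fronts in line, on a grey board 12 mm thick; either may be on the left. It goes back 205 mm; both are 122 mm wide, roof 172 mm above the bench. Origin: bottom centre of its front; x points to its back. The catch parts and spring lie inside, lower than 80 mm above the bench.
- deep_door (a joint): Its blue door's angle in rad: 0 shut on the catch, 1.57 square to the front, 1.75 fully open. Pressed in 5 mm at the free edge (-0.05, a firm stop; 3 to 4 N there) and let go, the catch releases and a spring pushes the door to about 0.5, where it waits; it then swings with slight friction and stays where left.
- deep_hinge (a point): A point fixed on the door's hinge axis at the height of the door's top edge, 168 mm above the bench. The axis is upright, at the left end of the front (as one faces it), in the plane of the door's back face. The door is 118 mm wide, 152 mm high, 12 mm thick, flat, without handle; shut, its back lies 6 mm before the front.
- deep_edge (a point): The top corner of the free upright edge of that door, on its back face, 118 mm from deep_hinge, moving with the door. With the door shut, turn the direction hinge to edge by 90 degrees clockwise (seen from above) to point outward; the outer face is 12 mm that way. Opening turns the door clockwise seen from above.
- shallow_door (a joint): The same kind of door on the other cabinet, which is only 110 mm deep and otherwise alike: opening angle in rad, 0 shut. It stays shut.
- reagent_center (a point): Centre of a loose white plastic jar with a blue cap, 60 mm across and 115 mm high, standing on the bench in front of the cabinets. Bystander.
- beaker_center (a point): Centre of a loose glass beaker, 66 mm across and 85 mm high, standing on the bench in front of the cabinets. Bystander.

How it is judged (in metres and radians):
On the way, in this order (a step that is already met when the one before it is completed fails the run):
1. the deep cabinet's door is pressed in past the catch (value of joint deep_door below -0.02 rad), for 0.05 s.
2. the door has popped ajar (value of joint deep_door above 0.3 rad), for 0.1 s.
At the end, for the whole second after the job is handed in: The deep cabinet's door stands open by more than 1.2 rad (69 degrees) and at rest, the shallow cabinet's door is shut (below 0.08 rad), and the jar and the beaker are within 30 mm of where they stood (value of joint deep_door above 1.2 rad and velocity of joint deep_door between -0.1 and 0.1 rad/s and value of joint shallow_door below 0.08 rad and distance of each of reagent_center, beaker_center from where it was at the start of the episode below 0.03 m); the robot touches nothing.
It fails at once if the shallow cabinet's door is opened (value of joint shallow_door above 0.1 rad).
It fails at once if the jar is moved or knocked over (distance of reagent_center from where it was at the start of the episode above 0.03 m).
It fails at once if the beaker is moved or knocked over (distance of beaker_center from where it was at the start of the episode above 0.03 m).
It also fails if it takes over 48 s, if anything falls off the work surface, if the arm or the gripper's body presses on something with over 40 N, if the wrist force passes 120 N, or if a joint passes its speed limit or range.

ROBOT

A 6-joint arm with a two-finger parallel gripper is mounted at the origin on the work surface. World frame = base frame: x ahead of the robot, y to its left, z up, the work surface at z = 0. Lengths are in mm, angles in rad, forces in N, time in s.
With the tool pointing down it reaches from about 275 to 1000 mm from the base axis. Payload 8.4 kg.
Tool frame: the origin (TCP) lies on the mounting face of the last link; the fingertips stand 173 mm ahead of it and the grasp point (between the pads) lies 155 mm ahead of it; z points along the fingers, y is the line along which they close (so a half turn about z gives the same grasp; the last joint's range is limited). The gripper opens to 85 mm and grips with 20 to 120 N. Pads are 22 mm wide; open, the fingers measure 114 mm over their backs; the gripper's body (76 mm by 85 mm) begins 54 mm behind the grasp point. The pads swing forward as they close: fully open they stand 13 mm farther back than shut.
Start: joints at [-1.338, 0.353, 1.633, -0, 1.155, -0.002], TCP at [145.404, -607.855, 404.681] pointing down, gripper open.
Joint ranges: [-2.63, 2.63], [-0.92, 2.1], [0.06, 2.66], [-1.3, 4.44], [0, 2.69], [-3.02, 3.02]. Speed limits (rad/s): [2.22, 2.22, 2.79, 3.14, 3.14, 3.14].

INTERFACE

Orientations are given as [roll, pitch, yaw] about the fixed x, y, z axes, in that order (R = Rz(yaw) Ry(pitch) Rx(roll)).
In Python, from rig import r gives the robot as it stands.
- The arm moves only by the tool apply_moves, never from a script. Its argument "deltas" is a list of rows, each an object with "claw": the gripper command: -1 is fully open, 1 is shut, values between are in proportion; "delta_pos": the shift along the tool's x, y, z in cm, a list of three; "yaw": the turn about the tool's z in rad. In form: [{"claw": claw, "delta_pos": [tx, ty, tz], "yaw": yaw}, ...]. A call has 1 to 8 rows; each row shifts and turns the commanded pose from where the row before left it, along the tool's axes as they then stand; what a row does not reach is not made up. A row lasts 1/8 s, in which the tool goes at most 62.5 mm and 10.7 degrees, less where a joint would pass 70% of its speed; a pose out of reach is approached as far as the arm can. A call with a gripper value outside its range is refused whole. The fingers move at their own pace and stop on an object; "grip_force" is the grip in N (left out, the last holds). Time passes only in rows, so rows that do not move let the fingers close. It gives the time, the measured TCP pose, the force, the opening and the grip force at its end, in the units of the state.
- r.sense(): the state, without advancing time (a new reading comes with each control period).
- r.grab_frame(name): name is "side" or "top" or "wrist"; returns a dict with "img" (420x560x3 uint8, blue, green, red), "z_map" (420x560 float32, mm along the optical axis (not along the pixel's ray), 0 where there is no reading), "fx", "fy", "cx", "cy" (pixels), "eye" and "rotation" of the camera in the world; the wrist camera has in their place "T_tool_cam" (4x4, takes a point from camera to tool coordinates, whose origin is the TCP and whose axes are the flange's). Camera axes: x right, y up, looking along -z (the intrinsics and any distortion apply to the point x, -y, -z); pixel columns grow to the right and rows downward; lengths in mm; the calibration is good to about 2 mm. A picture is of the moment at which its call begins: read the wrist's pose just before it.
- r.sign_off(): hands the job in; it is judged then, once.
The state is a dict: "clock": time; "qpos": joint angles; "qvel": joint speeds; "joint_efforts": joint torques, N m; "eef_pos": TCP position; "tcp_rot": TCP orientation; "contact_force": force on the tool from outside, world axes, zero at the start; "wrist_torque": the same for the moment, N m; "opening": opening from 0.0 (shut) to 1.0 (fully open); "grasp_force": force on a finger pad.
Only numpy, scipy, OpenCV 4.12 (cv2) and the standard library are available. Lean on these libraries where they do the work, as an engineer would, in place of code of your own. Each camera call takes 0.05 s, during which the arm holds its last target. There are 200 camera calls.

## Working session

There is one attempt and no reset: what is moved stays moved. The work goes in short steps, Python scripts to look and compute and a tool call to move; the robot and the scene stay as the last step left them, time stands still between calls to the robot, and variables do not carry over. Pictures are saved under pics/ and viewed, at most 10 in all, crops included, and the job is handed in when it is done.

Besides the shell and the picture viewer there is one more tool, called after "Call:" as name(argument=value, ...) on one line, values as JSON. apply_moves: Moves the arm, as the interface text tells. Its arguments: {"type":"object","properties":{"deltas":{"type":"array"},"grip_force":{"type":"number"}},"required":["deltas"]}

```bash
mkdir -p pics; cat > h.py <<'E'
import numpy as np, cv2
from rig import r
def cloud(f):
    z=f["z_map"].astype(float); v,u=np.mgrid[:z.shape[0],:z.shape[1]]
    x=(u-f["cx"])/f["fx"]*z; y=-(v-f["cy"])/f["fy"]*z
    P=np.stack([x,y,-z],-1)
    W=P@np.array(f["rotation"]).T+np.array(f["eye"])
    W[z==0]=np.nan
    return W
E
python3 - <<'E'
from h import *
print(r.sense())
for n in("side","top"):
    f=r.grab_frame(n); cv2.imwrite(f"pics/{n}0.png",f["img"])
    print({k:v for k,v in f.items() if k not in("img","z_map")})
    np.save(f"{n}0.npy",cloud(f))
E
```

```text
{'clock': 0.0, 'qpos': array([-1.33838484e+00,  3.53656346e-01,  1.63410870e+00, -2.72856920e-06,
        1.15522887e+00, -2.42025626e-03]), 'qvel': array([ 5.60063037e-04,  2.38602334e-06,  1.48155826e-03, -2.42567938e-03,
       -1.46496769e-04, -1.94296304e-04]), 'joint_efforts': array([-2.93509016e-03, -6.05257201e+01, -3.42064941e+01, -1.60723744e-04,
        9.47237480e-03,  1.43500461e-05]), 'eef_pos': array([ 145.35925289, -607.6266677 ,  403.96728374]), 'tcp_rot': array([-3.14019139e+00, -8.96630900e-07,  2.34832848e-01]), 'contact_force': array([-0.23462817,  0.45897679,  0.17985604]), 'wrist_torque': array([-0.00956453,  0.05956645,  0.00560977]), 'grasp_force': 0.0, 'opening': 1.004638928539675}
{'fx': 409.6618352176976, 'fy': 409.6618352176976, 'cx': 277.9911840881521, 'cy': 209.97675078698134, 'eye': array([ 702.58312981, -117.18770953,  831.10713184]), 'rotation': array([ 0.29719355, -0.004411  ,  0.72791897])}Traceback (most recent call last):
  File "<stdin>", line 6, in <module>
  File "h.py", line 7, in cloud
    W=P@np.array(f["rotation"]).T+np.array(f["eye"])
      ~~~~~~~~~~~~~~~~~~~~~~~~~~~^~~~~~~~~~~~~~~~~~~
ValueError: operands could not be broadcast together with shapes (420,560) (3,)
```

```bash
sed -i 's/np.array(f\["rotation"\]).T/Rot.from_euler("xyz",f["rotation"]).as_matrix().T/; 1a from scipy.spatial.transform import Rotation as Rot' h.py
python3 - <<'E'
from h import *
for n in("side","top"):
    f=r.grab_frame(n); cv2.imwrite(f"pics/{n}0.png",f["img"])
    print({k:v for k,v in f.items() if k not in("img","z_map")})
    W=cloud(f); np.save(f"{n}0.npy",W)
    z=W[...,2]; h,e=np.histogram(z[np.isfinite(z)],bins=np.arange(-30,420,4)); print([(int(a),int(b)) for a,b in zip(e,h) if b>800])
E
```

```text
{'fx': 409.6618352176976, 'fy': 409.6618352176976, 'cx': 277.9911840881521, 'cy': 209.97675078698134, 'eye': array([ 702.58312981, -117.18770953,  831.10713184]), 'rotation': array([ 0.29719355, -0.004411  ,  0.72791897])}
[(-6, 31064), (-2, 134681), (2, 7683), (6, 1008), (10, 4524), (14, 1019), (166, 2787), (170, 13369)]
{'fx': 382.81967682067886, 'fy': 382.81967682067886, 'cx': 286.11518874017946, 'cy': 210.57882365665358, 'eye': array([512.32587623,  52.88046073, 877.23309385]), 'rotation': array([ 0.07415992,  0.02263751, -1.56044429])}
[(-6, 12084), (-2, 146253), (2, 24952), (10, 1514), (14, 1200), (30, 849), (166, 1057), (170, 10204), (174, 1114)]
```

View pics/side0.png

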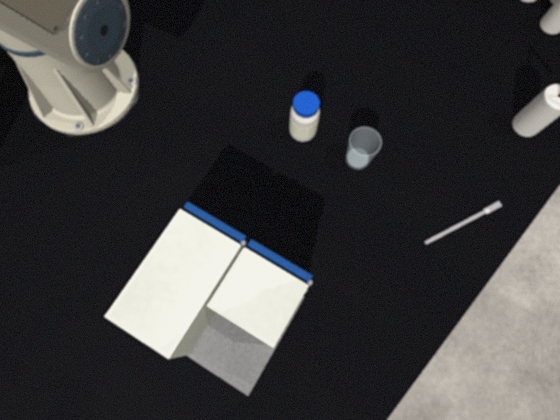

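View pics/top0.png

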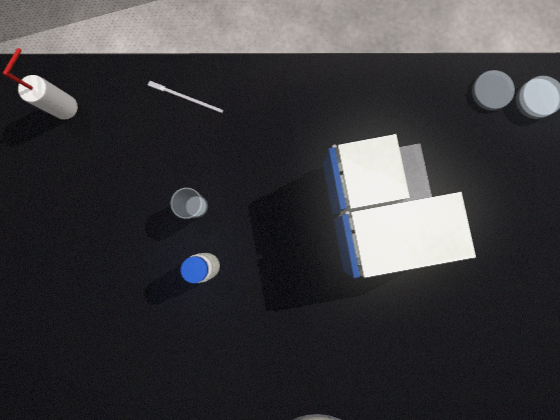

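```bash
python3 - <<'E'
from h import *
for n in("side","top"):
    W=np.load(f"{n}0.npy"); z=W[...,2]; img=cv2.imread(f"pics/{n}0.png").astype(int)
    wht=(img.min(-1)>170)
    m=((z>160)&(z<185)&wht).astype(np.uint8)
    m=cv2.morphologyEx(m,cv2.MORPH_OPEN,np.ones((7,7)))
    k,l,s,c=cv2.connectedComponentsWithStats(m)
    for i in range(1,k):
        if s[i,4]<1500: continue
        p=W[l==i]; 
        b=cv2.boxPoints(cv2.minAreaRect(p[:,:2].astype(np.float32)))
        print(n,"roof",s[i,4],np.median(p[:,2]).round(1),b.round(0).tolist(),np.linalg.norm(b[1]-b[0]).round(),np.linalg.norm(b[2]-b[1]).round())
    blue=(img[...,0]>100)&(img[...,2]<60)
    k,l,s,c=cv2.connectedComponentsWithStats(blue.astype(np.uint8))
    for i in range(1,k):
        if s[i,4]<80: continue
        p=W[(l==i)&np.isfinite(z)]; t=p[p[:,2]>np.nanpercentile(p[:,2],98)-6] if 0 else p[(p[:,2]>160)&(p[:,2]<176)]
        print(n,"blue",s[i,4],c[i].round(),np.nanpercentile(p[:,2],[2,50,98]).round(), cv2.boxPoints(cv2.minAreaRect(t[:,:2].astype(np.float32))).round().tolist() if len(t)>5 else p.mean(0).round())
    for nm,(u,v) in dict(side=dict(jar=(306,102),beak=(363,147)),top=dict(jar=(195,269),beak=(190,204)))[n].items():
        q=W[v-25:v+25,u-25:u+25].reshape(-1,3); q=q[q[:,2]>40]; print(n,nm,q.shape,np.nanmin(q,0).round(),np.nanmax(q,0).round())
E
```

```text
side roof 9725 171.4 [[444.0, -73.0], [483.0, -274.0], [602.0, -251.0], [563.0, -50.0]] 205.0 122.0
side roof 5215 171.2 [[570.0, -49.0], [590.0, -156.0], [709.0, -134.0], [689.0, -26.0]] 110.0 121.0
side blue 552 [306. 103.] [  1. 114. 117.] [450. 254. 110.]
side blue 526 [214. 221.] [158. 167. 170.] [[443.0, -55.0], [445.0, -67.0], [560.0, -44.0], [557.0, -32.0]]
side blue 566 [279. 260.] [158. 167. 169.] [[568.0, -30.0], [570.0, -42.0], [685.0, -20.0], [683.0, -8.0]]
side jar (923, 3) [423. 223.  41.] [480. 279. 118.]
side beak (718, 3) [553. 249.  40.] [617. 315.  88.]
top roof 3752 172.4 [[570.0, -49.0], [591.0, -157.0], [711.0, -134.0], [690.0, -26.0]] 110.0 122.0
top roof 7415 172.5 [[445.0, -73.0], [484.0, -275.0], [603.0, -252.0], [564.0, -50.0]] 205.0 122.0
top blue 559 [194. 269.] [112. 115. 118.] [450. 254. 113.]
top jar (843, 3) [422. 222.  41.] [480. 279. 119.]
top beak (473, 3) [554. 248.  40.] [619. 313.  88.]
```

```bash
cat >> h.py <<'E'
e=np.array([.982,.190]); n=np.array([-.190,.982]); H=np.array([561.4,-44.3]); Y0=1.762
def tool(s=None):
    s=s or r.sense(); y=s["tcp_rot"][2]; p=s["eef_pos"]
    return y,p
def plan(tx,ty,yaw_t,N):
    y,p=tool(); d=(np.array([tx,ty])-p[:2])/N; dy=(yaw_t-y)/N
    for i in range(N):
        a=y+i*dy
        print(i,"pos",[round(float(d@[np.cos(a),np.sin(a)])/10,2),round(float(d@[np.sin(a),-np.cos(a)])/10,2)],"yaw",round(-dy,3))
def rel(s=None):
    "finger in deep door frame: rho from hinge, out from door-back plane; yaw excess"
    y,p=tool(s); q=p[:2]-H; return dict(rho=round(-float(q@e),1),out=round(float(q@n),1),tip=round(p[2]-173,1),yaw_off=round(y-Y0,3))
E
python3 - <<'E'
from h import *
plan(451,-1,Y0,12)
E
```

```text
0 pos [3.65, -4.32] yaw -0.127
1 pos [4.17, -3.83] yaw -0.127
2 pos [4.62, -3.26] yaw -0.127
3 pos [5.0, -2.65] yaw -0.127
4 pos [5.3, -2.0] yaw -0.127
5 pos [5.51, -1.31] yaw -0.127
6 pos [5.63, -0.6] yaw -0.127
7 pos [5.66, 0.12] yaw -0.127
8 pos [5.6, 0.84] yaw -0.127
9 pos [5.45, 1.54] yaw -0.127
10 pos [5.21, 2.22] yaw -0.127
11 pos [4.88, 2.87] yaw -0.127
```

Call:
apply_moves(deltas=[{"claw":1,"delta_pos":[3.65,-4.3,0],"yaw":-0.127},{"claw":1,"delta_pos":[4.2,-3.8,0],"yaw":-0.127},{"claw":1,"delta_pos":[4.6,-3.25,0],"yaw":-0.127},{"claw":1,"delta_pos":[5.0,-2.65,0],"yaw":-0.127},{"claw":1,"delta_pos":[5.3,-2.0,0],"yaw":-0.127},{"claw":1,"delta_pos":[5.5,-1.3,0],"yaw":-0.127},{"claw":1,"delta_pos":[5.6,-0.6,0],"yaw":-0.127},{"claw":1,"delta_pos":[5.6,0.1,0],"yaw":-0.127}])

```text
clock: 1.15
eef_pos: [349.5, -203.3, 404.8]
tcp_rot: [3.141, 0.0, 1.255]
contact_force: [1.4, -1.7, 0.0]
opening: 0.001
grasp_force: 0.0
```

Call:
apply_moves(deltas=[{"claw":1,"delta_pos":[5.6,0.85,0],"yaw":-0.127},{"claw":1,"delta_pos":[5.5,1.5,0],"yaw":-0.127},{"claw":1,"delta_pos":[5.2,2.2,0],"yaw":-0.127},{"claw":1,"delta_pos":[4.9,2.9,0],"yaw":-0.127},{"claw":1,"delta_pos":[0,0,0],"yaw":0}])

```text
clock: 1.78
eef_pos: [452.6, 0.7, 404.6]
tcp_rot: [3.141, -0.001, 1.765]
contact_force: [-0.6, -0.4, 0.9]
opening: 0.001
grasp_force: 0.0
```

```bash
python3 - <<'E'
from h import *
print(rel(),r.sense()["eef_pos"],r.sense()["qpos"].round(2),r.sense()["contact_force"]); plan(451,-1,Y0,1)
E
```

```text
{'rho': 98.3, 'out': 64.8, 'tip': np.float64(231.6), 'yaw_off': np.float64(0.003)} [452.5924987    0.67330949 404.62179314] [-0.    0.08  1.99  0.    1.08 -0.2 ] [-0.56267355 -0.37815427  0.91566982]
0 pos [-0.13, -0.19] yaw 0.003
```

Call:
apply_moves(deltas=[{"claw":1,"delta_pos":[0,-0.2,5.5],"yaw":0},{"claw":1,"delta_pos":[0,0,5.5],"yaw":0},{"claw":1,"delta_pos":[-1.5,0,0],"yaw":0},{"claw":1,"delta_pos":[-1.5,0,0],"yaw":0},{"claw":1,"delta_pos":[0,0,0],"yaw":0}])

```text
clock: 2.4
eef_pos: [456.3, -33.8, 296.8]
tcp_rot: [3.138, 0.001, 1.756]
contact_force: [0.2, 0.3, -0.3]
opening: 0.002
grasp_force: 0.0
```

```bash
python3 - <<'E'
from h import *
print(rel(),r.sense()["contact_force"])
f=r.grab_frame("side"); W=cloud(f); 
cv2.imwrite("pics/side1.png",cv2.resize(f["img"][120:330,80:360],None,fx=2.5,fy=2.5))
E
```

```text
{'rho': 101.2, 'out': 30.3, 'tip': np.float64(123.8), 'yaw_off': np.float64(-0.006)} [ 0.20870086  0.27886966 -0.28192709]
```

View pics/side1.png

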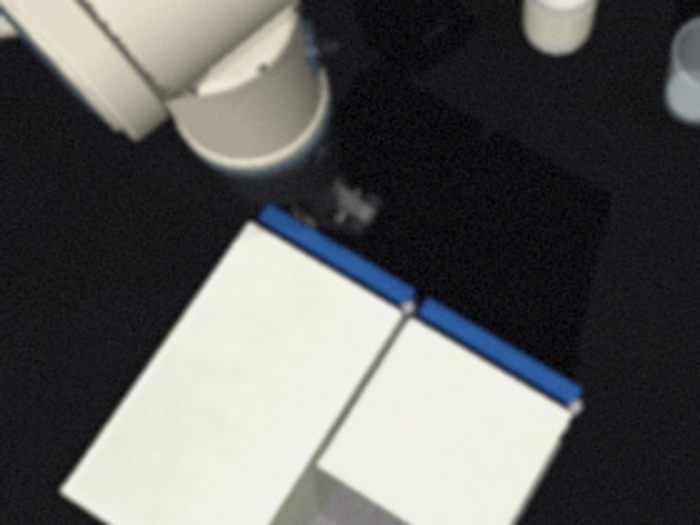

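The picture shows the shut fingers (around crop px 350,205) just in front of the free half of the deep door's blue strip (260,210)-(410,300). Both doors are still shut. Next I advance slowly.

Call:
apply_moves(deltas=[{"claw":1,"delta_pos":[-0.3,0,0],"yaw":0},{"claw":1,"delta_pos":[-0.3,0,0],"yaw":0},{"claw":1,"delta_pos":[0,0,0],"yaw":0}])

```text
clock: 2.82
eef_pos: [456.2, -38.1, 294.9]
tcp_rot: [3.141, 0.0, 1.759]
contact_force: [-0.8, 0.7, -0.3]
opening: -0.004
grasp_force: 0.0
```

Call:
apply_moves(deltas=[{"claw":1,"delta_pos":[-0.2,0,0],"yaw":0},{"claw":1,"delta_pos":[0,0,0],"yaw":0}])

```text
clock: 3.08
eef_pos: [456.5, -39.8, 294.6]
tcp_rot: [-3.141, -0.0, 1.759]
contact_force: [-1.2, 3.2, 1.4]
opening: 0.003
grasp_force: 0.0
```

Call:
apply_moves(deltas=[{"claw":1,"delta_pos":[-0.2,0,0],"yaw":0},{"claw":1,"delta_pos":[0,0,0],"yaw":0}])

```text
clock: 3.32
eef_pos: [456.8, -41.9, 294.6]
tcp_rot: [-3.141, -0.0, 1.759]
contact_force: [-1.6, 3.4, 0.8]
opening: 0.003
grasp_force: 0.0
```

Call:
apply_moves(deltas=[{"claw":1,"delta_pos":[-0.15,0,0],"yaw":0},{"claw":1,"delta_pos":[0,0,0],"yaw":0}])

```text
clock: 3.58
eef_pos: [457.0, -43.5, 294.6]
tcp_rot: [-3.141, -0.0, 1.759]
contact_force: [-1.9, 3.1, 0.8]
opening: -0.002
grasp_force: 0.0
```

Call:
apply_moves(deltas=[{"claw":1,"delta_pos":[-0.1,0,0],"yaw":0},{"claw":1,"delta_pos":[0,0,0],"yaw":0}])

```text
clock: 3.82
eef_pos: [457.1, -43.9, 294.6]
tcp_rot: [-3.141, -0.002, 1.758]
contact_force: [-2.5, 9.6, 1.7]
opening: 0.0
grasp_force: 0.0
```

Call:
apply_moves(deltas=[{"claw":1,"delta_pos":[-0.1,0,0],"yaw":0},{"claw":1,"delta_pos":[0,0,0],"yaw":0}])

```text
clock: 4.08
eef_pos: [457.1, -44.3, 294.5]
tcp_rot: [-3.141, -0.003, 1.758]
contact_force: [-3.4, 17.2, 3.1]
opening: -0.001
grasp_force: 0.0
```

Call:
apply_moves(deltas=[{"claw":1,"delta_pos":[4.5,0,0],"yaw":0},{"claw":1,"delta_pos":[6,0,0],"yaw":0},{"claw":1,"delta_pos":[1.5,0,0],"yaw":0},{"claw":1,"delta_pos":[0,0,-4.5],"yaw":0},{"claw":1,"delta_pos":[0,0,-4.5],"yaw":0},{"claw":1,"delta_pos":[0,0,0],"yaw":0}])

```text
clock: 4.82
eef_pos: [436.7, 72.2, 387.9]
tcp_rot: [3.134, 0.001, 1.759]
contact_force: [0.1, 1.0, -0.3]
opening: 0.002
grasp_force: 0.0
```

```bash
python3 - <<'E'
from h import *
print(rel(),r.sense()["contact_force"])
for nm in("side","top"):
    f=r.grab_frame(nm); W=cloud(f); img=f["img"].astype(int)
    cv2.imwrite(f"pics/{nm}2.png",f["img"])
    m=(img[...,0]>90)&(img[...,2]<70)&(img[...,0]-img[...,2]>50)&(W[...,2]>155)&(W[...,2]<180)
    m=m.astype(np.uint8); k,l,s,c=cv2.connectedComponentsWithStats(m)
    for i in range(1,k):
        if s[i,4]<60: continue
        p=W[l==i]; b=cv2.minAreaRect(p[:,:2].astype(np.float32)); print(nm,s[i,4],c[i].round(),cv2.boxPoints(b).round().tolist())
E
```

```text
{'rho': 100.3, 'out': 138.1, 'tip': np.float64(214.9), 'yaw_off': np.float64(-0.003)} [ 0.06455633  1.0380542  -0.30888848]
side 483 [229. 211.] [[449.0, -6.0], [560.0, -44.0], [564.0, -33.0], [452.0, 5.0]]
side 582 [279. 260.] [[568.0, -30.0], [570.0, -42.0], [685.0, -20.0], [683.0, -8.0]]
top 159 [334. 165.] [[596.0, -23.0], [598.0, -32.0], [685.0, -19.0], [683.0, -9.0]]
top 241 [332. 246.] [[460.0, -10.0], [547.0, -39.0], [550.0, -28.0], [463.0, 1.0]]
```

View pics/side2.png

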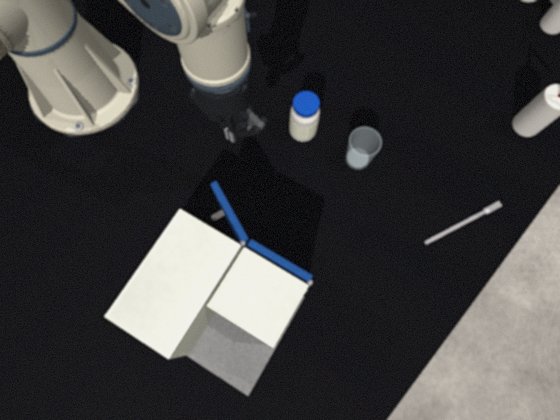

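The door stands ajar at about 0.52 rad: in the side view it runs from the hinge near px (243,242) to the free edge near (213,183). The shallow door is shut, and the jar (304,118) and beaker (363,147) have not moved.

```bash
cat >> h.py <<'E'
def df(t): return -e*np.cos(t)+n*np.sin(t), n*np.cos(t)+e*np.sin(t)
def hook(t,rho,g): d,f=df(t); return H+rho*d-g*f
E
python3 - <<'E'
from h import *
t=.52; p=hook(t,95,22); print(p); plan(*p,Y0-t,3)
E
```

```text
[464.36534791 -34.43551267]
0 pos [-3.67, 0.29] yaw 0.172
1 pos [-3.56, 0.91] yaw 0.172
2 pos [-3.35, 1.51] yaw 0.172
```

Call:
apply_moves(deltas=[{"claw":1,"delta_pos":[-3.7,0.3,0],"yaw":0.173},{"claw":1,"delta_pos":[-3.6,0.9,0],"yaw":0.173},{"claw":1,"delta_pos":[-3.4,1.5,0],"yaw":0.173},{"claw":1,"delta_pos":[0,0,0],"yaw":0},{"claw":1,"delta_pos":[0,0,0],"yaw":0}])

```text
clock: 5.55
eef_pos: [463.6, -35.2, 383.5]
tcp_rot: [-3.139, 0.0, 1.241]
contact_force: [-0.6, -0.3, -0.0]
opening: 0.004
grasp_force: 0.0
```

```bash
python3 - <<'E'
from h import *
t=.52; p=hook(t,95,22); print(rel(),p); plan(*p,Y0-t,1)
E
```

```text
{'rho': 94.3, 'out': 27.6, 'tip': np.float64(210.5), 'yaw_off': np.float64(-0.521)} [464.36534791 -34.43551267]
0 pos [0.09, 0.05] yaw -0.001
```

Position matches the plan, so I descend 8.5 cm behind the door (tip to about 125 mm).

Call:
apply_moves(deltas=[{"claw":1,"delta_pos":[0,0,2.5],"yaw":0},{"claw":1,"delta_pos":[0,0,2],"yaw":0},{"claw":1,"delta_pos":[0,0,2],"yaw":0},{"claw":1,"delta_pos":[0,0,2],"yaw":0},{"claw":1,"delta_pos":[0,0,0],"yaw":0}])

```text
clock: 6.18
eef_pos: [463.1, -34.2, 298.3]
tcp_rot: [-3.138, 0.001, 1.242]
contact_force: [-0.8, -0.4, 0.6]
opening: 0.0
grasp_force: 0.0
```

```bash
python3 - <<'E'
from h import *
print(rel(),r.sense()["contact_force"])
f=r.grab_frame("side"); cv2.imwrite("pics/side3.png",cv2.resize(f["img"][120:330,80:360],None,fx=2.5,fy=2.5))
# arc rows: finger touching (g=13) from current to t=1.5, 12 rows
y,p=tool(); T=np.linspace(.58,1.5,9); a=y; q=p[:2]
for t in T:
    w=hook(t,95,12); d=w-q; dy=(Y0-t)-a
    print(round(t,2),[round(float(d@[np.cos(a),np.sin(a)])/10,2),round(float(d@[np.sin(a),-np.cos(a)])/10,2)],"yaw",round(-dy,3)); a=Y0-t; q=w
E
```

```text
{'rho': 94.7, 'out': 28.6, 'tip': np.float64(125.3), 'yaw_off': np.float64(-0.52)} [-0.75495177 -0.40317125  0.58001538]
0.58 [1.59, 0.02] yaw 0.06
0.7 [1.1, -0.07] yaw 0.115
0.81 [1.1, -0.07] yaw 0.115
0.92 [1.1, -0.07] yaw 0.115
1.04 [1.1, -0.07] yaw 0.115
1.16 [1.1, -0.07] yaw 0.115
1.27 [1.1, -0.07] yaw 0.115
1.38 [1.1, -0.07] yaw 0.115
1.5 [1.1, -0.07] yaw 0.115
```

View pics/side3.png

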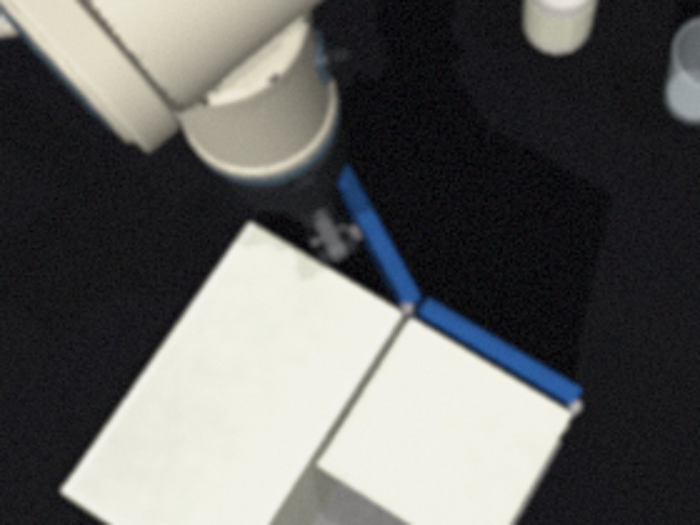

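The picture shows the fingers (crop px 330,235) behind the ajar door (345,175)-(410,300), clear of the cabinet. Next I swing the door along the arc.

Call:
apply_moves(deltas=[{"claw":1,"delta_pos":[0.8,0,0],"yaw":0.03},{"claw":1,"delta_pos":[0.8,0,0],"yaw":0.04},{"claw":1,"delta_pos":[0.8,-0.05,0],"yaw":0.08},{"claw":1,"delta_pos":[0.8,-0.05,0],"yaw":0.08},{"claw":1,"delta_pos":[0.8,-0.05,0],"yaw":0.08},{"claw":1,"delta_pos":[0.8,-0.05,0],"yaw":0.08},{"claw":1,"delta_pos":[0.8,-0.05,0],"yaw":0.08}])

```text
clock: 7.1
eef_pos: [488.7, 15.5, 300.7]
tcp_rot: [3.141, -0.001, 0.768]
contact_force: [-0.5, -0.1, -0.2]
opening: 0.0
grasp_force: 0.0
```

```bash
cat > look.py <<'E'
from h import *
print(rel(),r.sense()["contact_force"])
y,p=tool(); t=Y0-y; d,f=df(t); q=p[:2]-H; print("tool angle",round(t,3),"rho",q@d,"behind",-(q@f))
for nm in("side","top"):
    F=r.grab_frame(nm); W=cloud(F); img=F["img"].astype(int)
    cv2.imwrite(f"pics/{nm}_{r.sense()['clock']:.2f}.png",F["img"])
    m=((img[...,0]>90)&(img[...,2]<70)&(img[...,0]-img[...,2]>50)&(W[...,2]>155)&(W[...,2]<180)).astype(np.uint8)
    k,l,s,c=cv2.connectedComponentsWithStats(m)
    for i in range(1,k):
        if s[i,4]<50: continue
        P=W[l==i][:,:2]; v=np.linalg.svd(P-P.mean(0),full_matrices=False)[2][0]
        c0=P.mean(0)-H; v=v*np.sign(v@c0); print(nm,s[i,4],P.mean(0).round(),"theta",round(float(np.arctan2(v@n,-(v@e))),3))
E
python3 look.py
```

```text
{'rho': 60.0, 'out': 72.6, 'tip': np.float64(127.7), 'yaw_off': np.float64(-0.994)} [-0.4790092  -0.06526934 -0.17516067]
tool angle 0.994 rho 93.55753012320999 behind 10.72532983257978
side 949 [591. -18.] theta -2.783
```

```bash
ls pics; cp pics/side_7.*.png pics/v.png; ls pics | grep top_
```

```text
side0.png
side1.png
side2.png
side3.png
side_7.15.png
top0.png
top2.png
top_7.20.png
top_7.20.png
```

View pics/v.png

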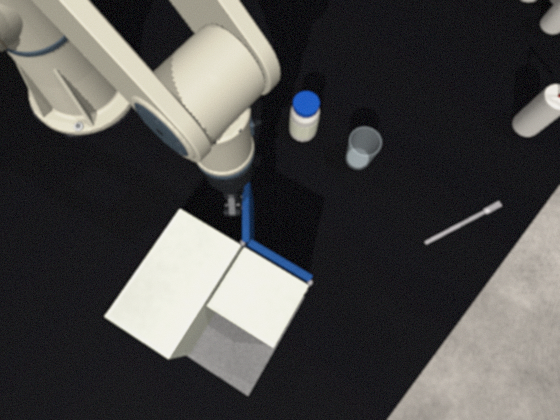

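The door, now about 1 rad open, stands next to the fingers (px 247,185 to 245,240). The jar and beaker are untouched, so I continue.

Call:
apply_moves(deltas=[{"claw":1,"delta_pos":[0.8,-0.05,0],"yaw":0.08},{"claw":1,"delta_pos":[0.8,-0.05,0],"yaw":0.08},{"claw":1,"delta_pos":[0.8,-0.05,0],"yaw":0.08},{"claw":1,"delta_pos":[0.8,-0.05,0],"yaw":0.08},{"claw":1,"delta_pos":[0.6,-0.05,0],"yaw":0.06},{"claw":1,"delta_pos":[0.5,0,0],"yaw":0.05},{"claw":1,"delta_pos":[0.3,0,0],"yaw":0.03},{"claw":1,"delta_pos":[0,0,0],"yaw":0}])

```text
clock: 8.2
eef_pos: [525.4, 41.8, 300.0]
tcp_rot: [3.141, -0.0, 0.311]
contact_force: [-0.8, 0.3, 0.2]
opening: 0.004
grasp_force: 0.0
```

```bash
python3 look.py
```

```text
{'rho': 19.0, 'out': 91.4, 'tip': np.float64(127.0), 'yaw_off': np.float64(-1.451)} [-0.79991691  0.33666528  0.16749218]
tool angle 1.451 rho 92.9732906800242 behind 7.955925065768183
side 1038 [594. -10.] theta -2.548
```

Call:
apply_moves(deltas=[{"claw":1,"delta_pos":[-1,0,0],"yaw":0},{"claw":1,"delta_pos":[-3,0,0],"yaw":0},{"claw":1,"delta_pos":[-3,0,0],"yaw":0},{"claw":1,"delta_pos":[0,0,-5],"yaw":0},{"claw":1,"delta_pos":[0,0,-5],"yaw":0},{"claw":1,"delta_pos":[-4,0,-4],"yaw":0},{"claw":1,"delta_pos":[-4,0,0],"yaw":0},{"claw":1,"delta_pos":[0,0,0],"yaw":0}])

```text
clock: 9.3
eef_pos: [379.7, -4.5, 439.8]
tcp_rot: [3.141, 0.0, 0.309]
contact_force: [0.0, 0.0, 0.4]
opening: 0.003
grasp_force: 0.0
```

```bash
python3 look.py; cp pics/side_9.*.png pics/v2.png
python3 - <<'E'
from h import *
for nm,d in dict(side=dict(jar=(306,102),beak=(363,147)),top=dict(jar=(195,269),beak=(190,204))).items():
    W=cloud(r.grab_frame(nm))
    for k,(u,v) in d.items():
        q=W[v-25:v+25,u-25:u+25].reshape(-1,3); q=q[(q[:,2]>40)&(q[:,2]<125)]; print(nm,k,np.nanmin(q,0).round(),np.nanmax(q,0).round())
    p=W.reshape(-1,3); p=p[(p[:,2]>162)&(p[:,2]<174)]; q=p[:,:2]-H; a,o=q@e,q@n   # door top strip in front of cabinet
    m=(o>20)&(o<125)&(abs(a)<110)
    if m.sum()>10: print(nm,m.sum(),"door far point",o[m].max().round(1),"slope theta",np.arctan2(np.polyfit(o[m],a[m],1)[0]*-1,1)*-1+np.pi/2)
E
```

```text
{'rho': 170.9, 'out': 73.6, 'tip': np.float64(266.8), 'yaw_off': np.float64(-1.453)} [0.02393527 0.03295602 0.42085666]
tool angle 1.453 rho 93.22881393333518 behind 161.00897367072244
side 1071 [592.  -7.] theta -2.482
top 140 [659. -17.] theta -3.111
top 331 [549.  23.] theta 1.504
side jar [424. 222.  40.] [480. 278. 118.]
side beak [553. 248.  40.] [617. 314.  88.]
side 408 door far point 119.0 slope theta 1.505361048924387
top jar [422. 223.  40.] [481. 280. 119.]
top beak [554. 248.  40.] [619. 313.  89.]
top 347 door far point 117.6 slope theta 1.5018516417076535
```

View pics/v2.png

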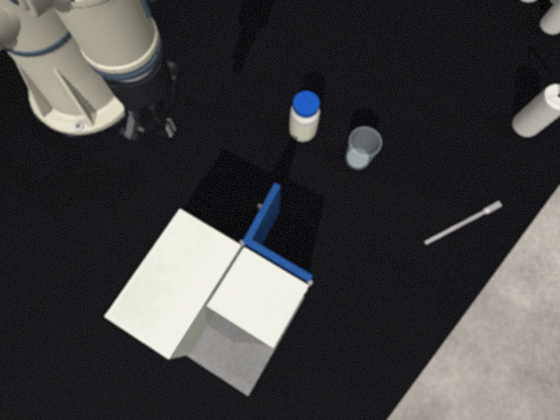

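The door stands at about 1.50 rad (px 278,187 to 245,240). The shallow door is shut, the jar and beaker are in place, and the arm is clear.

```bash
python3 -c "
from rig import r
print(r.sign_off())"
```

```text
the job is handed in; nothing more can be done
None
```

The deep cabinet's door was pressed, popped ajar and swung open to about 1.50 rad; the shallow door stayed shut, the jar and beaker did not move, the arm is clear of everything, and the job is handed in (no verdict was returned).

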